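Mark the third bay and park the timer in it

ROBOT

A 6-joint arm with a two-finger parallel gripper is mounted at the origin on a cart in front of the work surface, level with it; the furniture and walls round the work are solid. World frame = base frame: x ahead of the robot, y to its left, z up, the work surface at z = 0. Lengths are in m, angles in rad, forces in N, time in s.
With the tool pointing down it reaches from about 0.25 to 0.775 m from the base axis. Payload 4 kg.
Tool frame: the origin (TCP) lies midway between the tips of the shut fingers; the grasp point (between the pads) lies robot.tcp_to_grasp behind it (robot.tcp_to_grasp is the distance from the TCP to the grasp point, in m); y points along the fingers, x is the direction in which the jaws open and shut, and the axes are right-handed (so a half turn about y gives the same grasp; the last joint's range is limited). The gripper opens to 94 mm and grips with 3 to 60 N. Pads are 16 mm wide; open, the fingers measure 119 mm over their backs; the gripper's body (75 mm by 177 mm) begins 78 mm behind the grasp point.
Start: joints at [1.105, 0.087, 1.371, -0, 1.684, -0.103], TCP at [0.195, 0.514, 0.206] pointing down, gripper open.
Joint ranges: [-3.1, 3.1], [-0.76, 2.03], [0.27, 2.55], [-1.08, 4.22], [0.17, 2.65], [-2.57, 2.57]. Speed limits (rad/s): [2.79, 2.79, 3.14, 3.14, 3.14, 3.14].

INTERFACE

Orientations are given as [roll, pitch, yaw] about the fixed x, y, z axes, in that order (R = Rz(yaw) Ry(pitch) Rx(roll)).
In Python, from bench import robot gives the robot as it stands.
- The arm moves only by the tool arm_command, never from a script. Its argument "series" is text: rows parted by semicolons, each of 7 numbers parted by spaces: the turn, a rotation vector about the tool's x, y, z in rad, then the shift along the tool's x, y, z in m, then the finger opening in m, from 0 to 0.094. A call has 1 to 12 rows; each row shifts and turns the pose as measured when the row begins, along the tool's axes as they then stand; what a row does not reach is not made up. A row lasts 1/10 s, in which the tool goes at most 50 mm and 8.59 degrees, less where a joint would pass 70% of its speed; a pose out of reach is approached as far as the arm can. A call with a gripper value outside its range is refused whole. The fingers move at their own pace and stop on an object; the grip force is fixed at half the most. Time passes only in rows, so rows that do not move let the fingers close. It gives the time, the measured TCP pose, the force and the opening at its end, in the units of the state.
- robot.get_obs(): the state, without advancing time (a new reading comes with each control period).
- robot.snapshot(name): name is "scene" or "top"; returns the picture (384x512x3 uint8, blue, green, red); there is no depth.
- robot.camera_params(name): a dict with "fx", "fy", "cx", "cy" (pixels), "distortion" ([k1, k2, p1, p2, k3] as OpenCV has them; the pictures are not rectified), "extrinsics" (4x4, takes a point from camera to world coordinates). Camera axes: x right, y up, looking along -z (the intrinsics and any distortion apply to the point x, -y, -z); pixel columns grow to the right and rows downward; lengths in m; the calibration is good to about 2 mm. A picture is of the moment at which its call begins. camera_params takes no time and is no camera call.
- robot.close_job(): hands the job in, once; it reports no verdict.
Trained networks look in the newest picture that a camera, given by its name, has taken for a name from the list of things; names that differ only in an ending like _2 or _b are one class to them, and where a whole thing is asked for, a point or a joint stands for the part that bears it (a point fixed in the world has none). Each returns a list of dicts, best first, with "score" (0 to 1); they miss things now and then, are a little off and sometimes report something else, mostly with a low value. They report only what shows in the picture. A call takes as long as a camera call. They do not tell look-alikes from the thing itself.
- robot.spot_in(camera, target): "centre" ([x, y, z] in m, in the coordinates of the camera as it stood for that picture, good to about 4 mm: the middle of the surface that is visible of it).
The state is a dict: "time": time; "joint_positions": joint angles; "qvel": joint speeds; "joint_torque": joint torques, N m; "tool_pos": TCP position; "ee_rot": TCP orientation; "wrist_force": force on the tool from outside, world axes, zero at the start; "wrist_torque": the same for the moment, N m; "width": finger opening in m.
Only numpy, scipy, OpenCV 4.12 (cv2) and the standard library are available. Lean on these libraries where they do the work, as an engineer would, in place of code of your own. Each camera call takes 0.05 s, during which the arm holds its last target.

TASK

Counting the bays of the steel timer rack from its left end as the robot sees it, push the grey marker along the rack's rail with a fingertip, past the first and second bays, until it stands behind the middle of the third bay. Then push the loose dial timer across the table into that third bay until it is fully home against the back stop, keeping it flat on the table, never lifted or tipped. Leave the marker there, and do not disturb the timer already parked in the first bay, the rice bowl, the mug or the salt shaker.

Things in the scene. Friction and masses are not known exactly. Their poses are not given: they have to be found in the camera images.
- rack: fixed steel timer rack, 366 mm long (y), about 107 mm deep, four equal bays side by side, open to the front, on top and below (timers slide on the table itself). Origin on the table at its middle; x points into the bays, away from the robot, y along the rack to the left, z up; turned up to 0.12 rad. Its rail, an 8 mm rod along y at x = 48 mm, axis 43 mm high, runs behind the bays between end posts 51 mm high
- bay1 (a point): table point in the first bay (the leftmost, holds the parked timer), at y = +135 mm, x = 0 of the rack
- bay2 (a point): table point in the second bay, at y = +45 mm, x = 0 of the rack. Dividers between bays are at y = 180, 90, 0, -90, -180 mm, 6 mm thick, 28 mm high, from x = -35 to 37 mm, with round noses 9 mm wide and 30 mm high at the front end
- bay3 (a point): table point in the third bay, at y = -45 mm, x = 0 of the rack: a timer's centre lies here within 1.5 mm when home against the back stop. The bay is 84 mm wide inside, its mouth 81 mm; the back stop's face is at x = 37 mm, 34 mm high. Its axes are the rack's
- marker (a joint): position of the marker along the rail, m, growing to the right: 0 at the left end, 0.32 at the right end; its y in the rack frame is 160 mm - value, so the middle of the first, second and third bay is at 0.025, 0.115 and 0.205. About 1.2 N of friction: it stays where it is left and cannot leave the rail. It starts behind the first bay
- marker_tab (a point): centre of the upright grey tab of the marker, 69 mm above the table; the tab is 26 mm wide along the rail, 12 mm thick and reaches from the sleeve's top, 52 mm above the table, to 81 mm. The sleeve on the rail below it is also 26 mm wide, and 20 mm deep
- timer: loose round dial timer, white base with a blue dial on top, 72 mm in diameter, 37 mm high, on the table between the robot and the rack; origin at the centre of its underside. Only the white base, the lowest 16 mm, has the full diameter, so push it there; the dial above is 56 mm wide
- parked_timer: second timer of the same shape, parked in the first bay; origin at the centre of its underside; leave it alone
- rice_bowl: rice bowl, 120 mm in diameter, 50 mm high, bystander at the left; origin at the centre of its underside
- mug: white mug with an orange-brown inside, 84 mm high, bystander behind the rack on the right; origin at the centre of its underside
- salt_shaker: salt shaker, 44 mm in diameter, 90 mm high, bystander behind the rack; origin at the centre of its underside
Mind the look-alikes: they are no part of the job. Leave any orange or yellow look-alike of the timer alone.

How it is judged:
By the outcome, as a careful person would: the job done as asked, in the order asked, and still so for the second after the job is handed in, with the robot touching nothing.
It also fails if it takes over 69 s, if anything falls off the work surface, if the arm or the gripper's body presses on something with over 40 N, if the wrist force passes 120 N, or if a joint passes its speed limit or range.

## Working session

There is one attempt and no reset: what is moved stays moved. The work goes in short steps, Python scripts to look and compute and a tool call to move; the robot and the scene stay as the last step left them, time stands still between calls to the robot, and variables do not carry over. Pictures are saved under pics/ and viewed, and the job is handed in when it is done.

Besides the shell and the picture viewer there is one more tool, called by a JSON object that holds its "method" and its "body", one argument or row to a line. arm_command: Moves the arm, as the interface text tells. Its arguments: {"type":"object","properties":{"series":{"type":"string"}},"required":["series"]}

```bash
mkdir -p pics; ls
cat > h.py <<'E'
import numpy as np,cv2
from bench import robot
def cam(n):
    p=robot.camera_params(n);K=np.array([[p['fx'],0,p['cx']],[0,p['fy'],p['cy']],[0,0,1.]]);return K,np.array(p['distortion']),np.array(p['extrinsics'])
F=np.diag([1,-1,-1.])
def proj(n,P):
    K,d,E=cam(n);P=np.atleast_2d(P).astype(float);c=(P-E[:3,3])@E[:3,:3]@F
    return cv2.projectPoints(c,np.zeros(3),np.zeros(3),K,d)[0][:,0]
def unproj(n,uv,z):
    K,d,E=cam(n);u=cv2.undistortPoints(np.array(uv,float).reshape(-1,1,2),K,d)[:,0]
    r=np.c_[u,np.ones(len(u))]@F@E[:3,:3].T;o=E[:3,3]
    return o+r*((np.asarray(z)-o[2])/r[:,2])[:,None]
def spot(n,t):
    E=cam(n)[2];return [(round(r['score'],2),np.round(E[:3,:3]@np.array(r['centre'])+E[:3,3],4)) for r in robot.spot_in(n,t)]
E
python3 - <<'E'
from h import *
o=robot.get_obs();print({k:np.round(v,3) for k,v in o.items()},robot.tcp_to_grasp)
for n in('scene','top'):
    cv2.imwrite(f'pics/{n}0.png',robot.snapshot(n));print(cam(n))
    for t in('rack','marker_tab','timer','rice_bowl','mug','salt_shaker'): print(n,t,spot(n,t))
print(robot.get_obs()['time'])
E
```

```text
pics
{'time': np.float64(0.0), 'joint_positions': array([ 1.105,  0.088,  1.372, -0.   ,  1.684, -0.103]), 'qvel': array([-0.   , -0.002, -0.002, -0.   ,  0.001,  0.001]), 'joint_torque': array([ 0.0000e+00, -3.4020e+01, -3.0242e+01,  7.2000e-02,  3.4000e-02,
       -0.0000e+00]), 'tool_pos': array([0.195, 0.514, 0.204]), 'ee_rot': array([-1.571,  0.002,  1.208]), 'wrist_force': array([-0.141,  0.028,  0.189]), 'wrist_torque': array([ 0.012, -0.016,  0.001]), 'width': np.float64(0.094)} 0.0188
(array([[387.10089262,   0.        , 255.24961025],
       [  0.        , 387.10089262, 190.73121185],
       [  0.        ,   0.        ,   1.        ]]), array([0.01527145, 0.        , 0.        , 0.        , 0.        ]), array([[ 0.74075693,  0.45236265, -0.49663588,  0.0895701 ],
       [-0.67173456,  0.50671111, -0.54038555, -0.55171177],
       [ 0.00720068,  0.73390182,  0.67921739,  0.74019455],
       [ 0.        ,  0.        ,  0.        ,  1.        ]]))
scene rack [(0.67, array([ 0.6559, -0.1663,  0.026 ]))]
scene marker_tab [(0.48, array([ 0.6647, -0.019 ,  0.0614]))]
scene timer 
[... 803 characters left out ...]
0566099, -0.04234445],
       [ 0.00402892,  0.16933992,  0.98554947,  1.10849657],
       [ 0.        ,  0.        ,  0.        ,  1.        ]]))
top rack [(0.72, array([ 0.6577, -0.1668,  0.0233]))]
top marker_tab [(0.65, array([ 0.6614, -0.015 ,  0.0726])), (0.44, array([ 0.6574, -0.1667,  0.0242]))]
top timer [(0.94, array([0.4977, 0.0027, 0.0242])), (0.85, array([0.3512, 0.2204, 0.0199])), (0.84, array([ 0.4083, -0.0426,  0.0192])), (0.81, array([ 0.4665, -0.1986,  0.0229])), (0.73, array([ 0.3548, -0.1489,  0.0259]))]
top rice_bowl [(0.85, array([0.5626, 0.2194, 0.0153]))]
top mug [(0.95, array([ 0.7187, -0.3853,  0.0415]))]
top salt_shaker [(0.77, array([0.7396, 0.0086, 0.0742]))]
0.7
```

View pics/scene0.png

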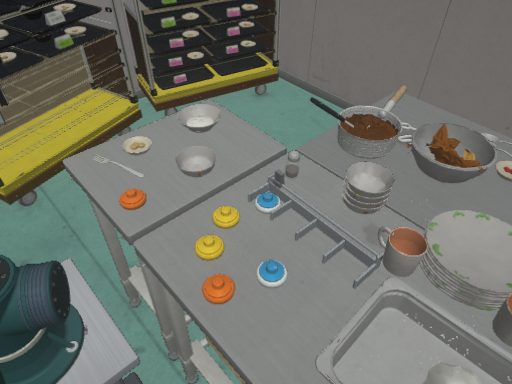

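View pics/top0.png

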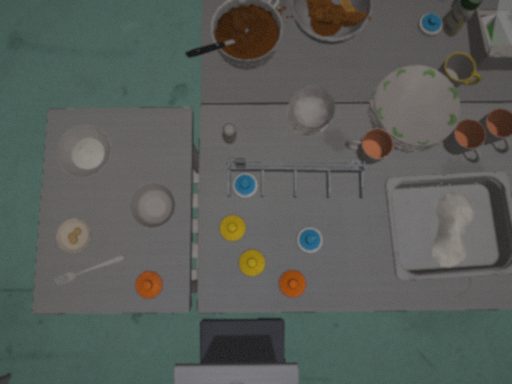

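Run:
```python
import cv2
a=cv2.imread('pics/top0.png')[90:270,210:410];cv2.imwrite('pics/c1.png',cv2.resize(a,None,fx=4,fy=4,interpolation=2)[:600] if 0 else cv2.resize(a,(660,594),interpolation=2))
b=cv2.imread('pics/scene0.png')[145:295,225:425];cv2.imwrite('pics/c2.png',cv2.resize(b,(800,600),interpolation=2))
```

```text
(no output)
```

View pics/c1.png

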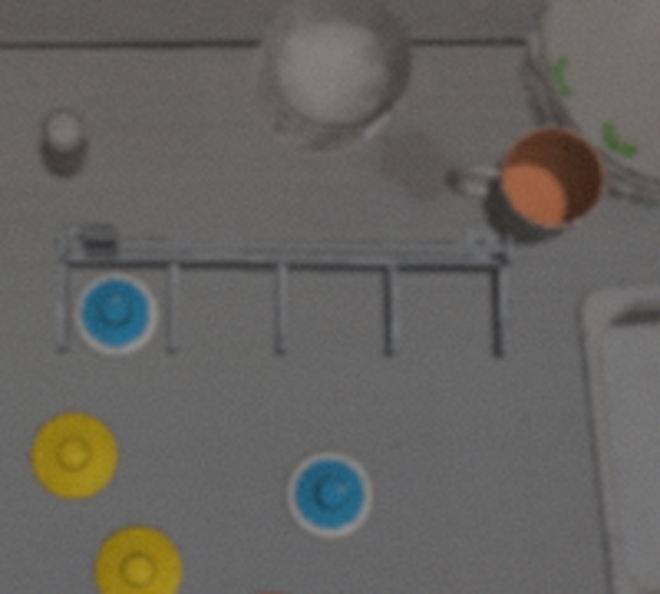

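View pics/c2.png

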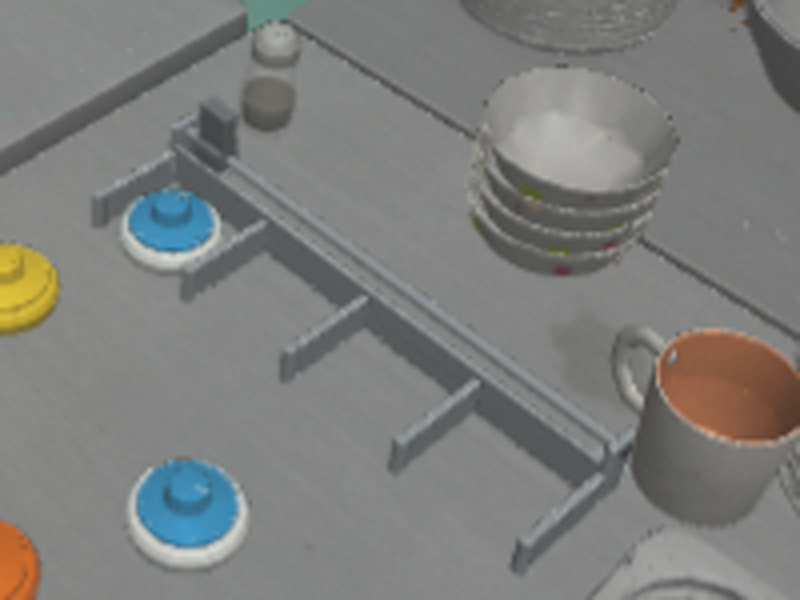

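```bash
cat > fit.py <<'E'
from h import *
from scipy.optimize import least_squares
T=np.array([[62,347],[171,348],[280,350],[389,351],[498,352]])/3.3+[210,90]
S=np.array([[98,198],[187,270],[288,354],[398,443],[519,543]])/4+[225,145]
ys=np.array([.18,.09,0,-.09,-.18])
M=np.c_[np.full(5,-.035),ys,np.full(5,.03)]
MB=np.array([[.037,.18,.034],[.037,-.18,.034]]);TB=np.array([[65,264],[501,267]])/3.3+[210,90]
def w(p,m):
    c,s=np.cos(p[2]),np.sin(p[2]);m=np.atleast_2d(m);return np.c_[p[0]+c*m[:,0]-s*m[:,1],p[1]+s*m[:,0]+c*m[:,1],m[:,2]]
def f(p): return np.r_[(proj('top',w(p,M))-T).ravel(),(proj('scene',w(p,M))-S).ravel(),(proj('top',w(p,MB))-TB).ravel()]
if __name__=='__main__':
    r=least_squares(f,[.65,-.17,0]);print(r.x,np.round(r.fun.reshape(-1,2),1));p=r.x
    for n,off,sc,name in(('top',(210,90),3.3,'c1'),('scene',(225,145),4,'c2')):
        im=cv2.imread(f'pics/{name}.png')
        def L(a,b,col):
            q=(proj(n,w(p,[a,b]))-off)*sc;cv2.line(im,*[tuple(int(v) for v in x) for x in q],col,1)
        for y in ys: L((-.0395,y,.028),(.037,y,.028),(0,0,255))
        L((.037,.183,.034),(.037,-.183,.034),(0,255,0));L((.048,.183,.047),(.048,-.183,.047),(255,0,255))
        for mk in(.025,.115,.205): L((.048,.16-mk,.052),(.048,.16-mk,.081),(0,255,255))
        cv2.imwrite(f'pics/{name}_o.png',im)
    # loose timer: base white circle fit
    for n in('top','scene'):
        im=cv2.imread(f'pics/{n}0.png');h=cv2.cvtColor(im,cv2.COLOR_BGR2HSV)
        m=cv2.inRange(h,(95,120,60),(115,255,255));k,l,st,ce=cv2.connectedComponentsWithStats(m)
        for i in range(1,k):
            if st[i,4]>80: print(n,ce[i],st[i],unproj(n,[ce[i]],.022))
E
python3 fit.py
```

```text
[ 0.61637545 -0.16460099 -0.02409517] [[-0.9 -0.2]
 [-0.1 -0. ]
 [ 0.6 -0.1]
 [ 1.3  0.1]
 [ 1.9  0.3]
 [-1.4 -0.4]
 [-0.9  0.1]
 [-1.  -0.5]
 [-0.4 -0. ]
 [ 0.7  0.5]
 [-1.2 -1.7]
 [ 0.6 -0.7]]
top [431.36051502  22.07725322] [423  14  18  17 233] [[ 1.09212771 -0.57575     0.022     ]]
top [244.56521739 184.30434783] [236 175  18  19 276] [[ 0.61575312 -0.02827161  0.022     ]]
top [309.51162791 239.26578073] [300 230  20  20 301] [[ 0.46652482 -0.19862503  0.022     ]]
scene [267.33333333 199.93415638] [258 193  20  15 243] [[ 0.61447431 -0.0284922   0.022     ]]
scene [271.31604938 270.64197531] [260 260  24  22 405] [[ 0.46499844 -0.19881336  0.022     ]]
```

View pics/c1_o.png

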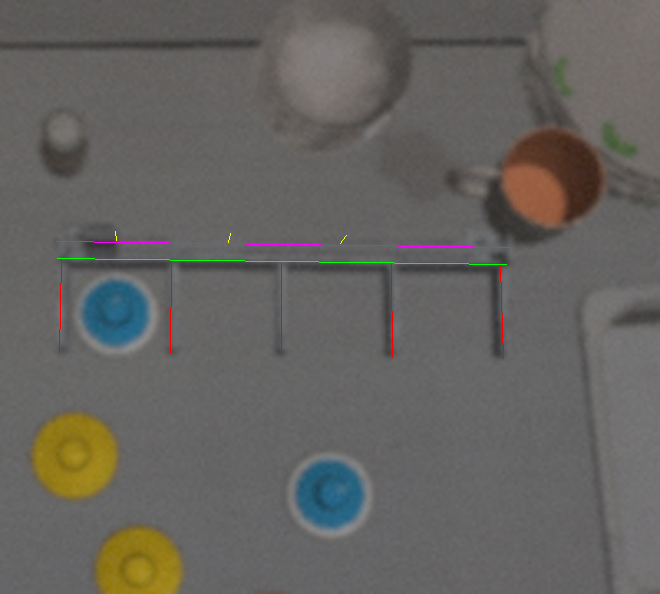

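View pics/c2_o.png

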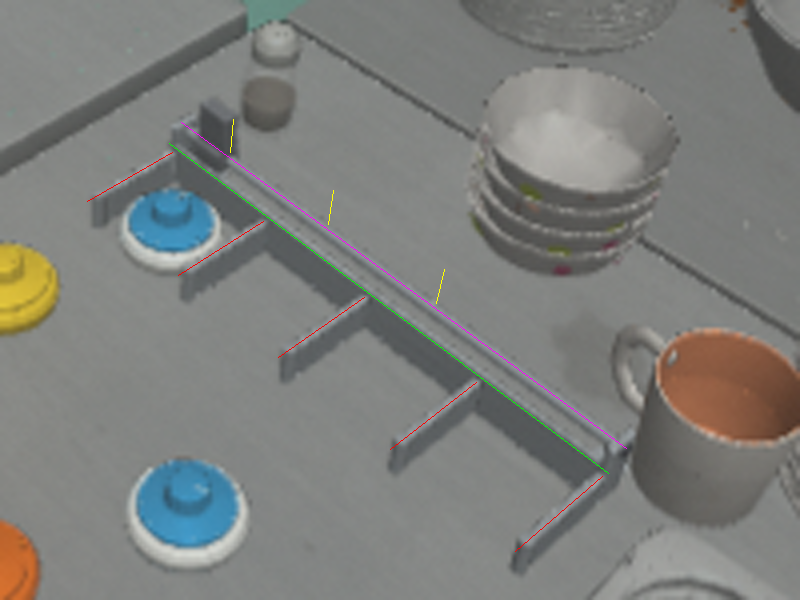

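Run:
```python
import cv2,numpy as np
t=cv2.imread('pics/top0.png');s=cv2.imread('pics/scene0.png')
def c(i,x,y,w,h,k): 
    a=i[y:y+h,x:x+w]; a=cv2.normalize(a,None,0,255,cv2.NORM_MINMAX);return cv2.resize(a,None,fx=k,fy=k,interpolation=cv2.INTER_NEAREST)
cv2.imwrite('pics/d1.png',np.vstack([c(t,222,152,65,50,8)[:290*0+400][:300], c(t,315,152,65,50,8)[:300]]))
cv2.imwrite('pics/d2.png',np.hstack([c(s,243,168,50,70,8),c(s,345,240,48,70,8)]))
```

```text
(no output)
```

View pics/d1.png

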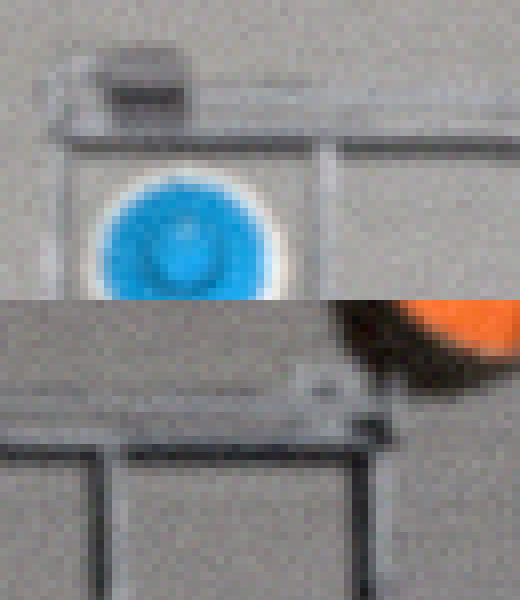

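View pics/d2.png

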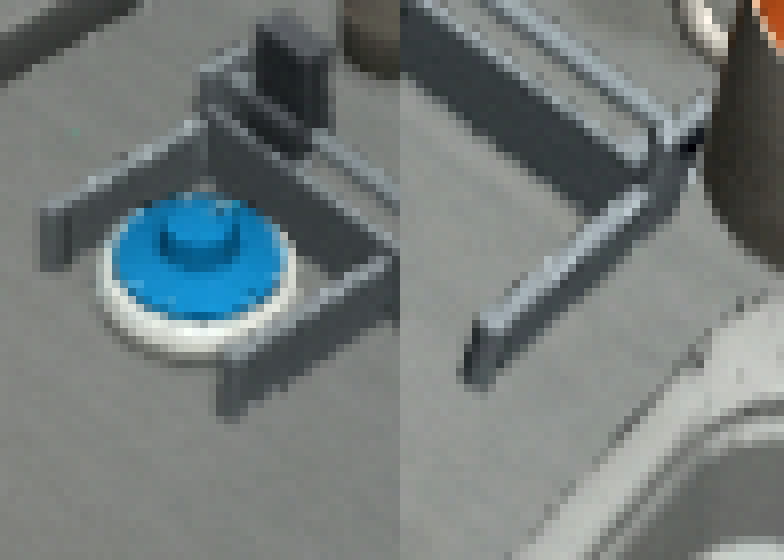

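```bash
cat > fit2.py <<'E'
from fit import *
tu=np.array([228.4,262.4,328.5,362.2]);ty=np.array([.18,.09,-.09,-.18])
Mt=np.c_[np.zeros(4),ty,np.full(4,.028)]
Ms=np.array([[-.0395,.18,.03],[-.0395,.09,.03],[-.0395,-.18,.03]]);Sp=np.array([[249,193],[271.5,210.6],[355.1,280.1]])
Mb=np.array([[.037,.14,.034],[.037,-.14,.034]]);tb=np.array([168.7,169.3])
def g(p): return np.r_[proj('top',w(p,Mt))[:,0]-tu,proj('top',w(p,Mb))[:,1]-tb,(proj('scene',w(p,Ms))-Sp).ravel()]
r=least_squares(g,[.62,-.165,0]);p=r.x
if __name__=='__main__':
    print(p,np.round(r.fun,1))
    for m in [(0,-.045,0),(0,.135,0),(-.1,-.045,0)]: print(m,w(p,m))
    # tab top face centre
    a=unproj('top',[[144/8+222-.5,62/8+152-.5]],.081); b=unproj('scene',[[285/8+243-.5,(27)/8+168-.5]],.081)
    for q in(a,b):
        d=q[0,:2]-p[:2];c,s=np.cos(p[2]),np.sin(p[2]);x,y=c*d[0]+s*d[1],-s*d[0]+c*d[1];print(q,'rack',x,y,'marker',.16-y)
E
python3 fit2.py
```

```text
[ 0.62122802 -0.1641854  -0.02883867] [-0.3 -0.8  0.1 -0.2 -2.2 -0.8 -0.7  0.8 -0.6  1.7 -0.   1. ]
(0, -0.045, 0) [[ 0.61993046 -0.20916669  0.        ]]
(0, 0.135, 0) [[ 0.6251207  -0.02924153  0.        ]]
(-0.1, -0.045, 0) [[ 0.51997204 -0.20628322  0.        ]]
[[ 0.67029359 -0.0164275   0.081     ]] rack 0.04478461394246957 0.14911124686387608 marker 0.010888753136123919
[[ 0.66903993 -0.0102061   0.081     ]] rack 0.043352083647799536 0.15529391291807876 marker 0.004706087081921245
```

{"method": "arm_command", "body": {
  "series": "0 -0.11 0 0 0 0 0; 0 -0.11 0 0 0 0 0; 0 -0.12 0 0 0 0 0; 0 0 0 0 0 0 0"
}}

```text
time: 1.1
tool_pos: [0.1952, 0.5143, 0.2057]
ee_rot: [-1.571, -0.0, 1.56]
wrist_force: [-0.2, -0.1, -0.2]
width: 0.0655
```

{"method": "arm_command", "body": {
  "series": "0 0.016 0 -0.033 0 -0.033 0; 0 0 0 -0.033 0 -0.033 0; 0 0 0 -0.033 0 -0.033 0; 0 0 0 -0.033 0 -0.033 0; 0 0 0 -0.033 0 -0.033 0; 0 0 0 -0.033 0 -0.033 0; 0 0 0 -0.033 0 -0.033 0; 0 0 0 -0.033 0 -0.033 0; 0 0 0 -0.033 0 -0.033 0; 0 0 0 -0.033 0 -0.033 0; 0 0 0 0 0 0 0"
}}

```text
time: 2.2
tool_pos: [0.5244, 0.1615, 0.2053]
ee_rot: [-1.575, -0.003, 1.518]
wrist_force: [-0.3, -0.1, -0.5]
width: 0.0004
```

{"method": "arm_command", "body": {
  "series": "0 -0.026 0 0 0 0 0; 0 0 0 -0.026 0 -0.03 0; 0 0 0 -0.026 0 -0.03 0; 0 0 0 -0.026 0 -0.03 0; 0 0 0 -0.026 0 -0.03 0; 0 0 0 -0.026 0 -0.03 0; 0 0 0 0 0 0 0"
}}

```text
time: 2.9
tool_pos: [0.6721, 0.0335, 0.2053]
ee_rot: [-1.573, -0.008, 1.555]
wrist_force: [-0.0, 1.0, 0.3]
width: 0.0004
```

Run:
```python
from h import *
print(robot.get_obs()['ee_rot'],robot.get_obs()['tool_pos'])
s=robot.snapshot('scene');cv2.imwrite('pics/s1.png',cv2.resize(s[110:290,210:400],None,fx=3.2,fy=3.2,interpolation=2))
```

```text
[-1.57341976 -0.00758155  1.55452852] [0.67210216 0.03354865 0.20531513]
```

View pics/s1.png

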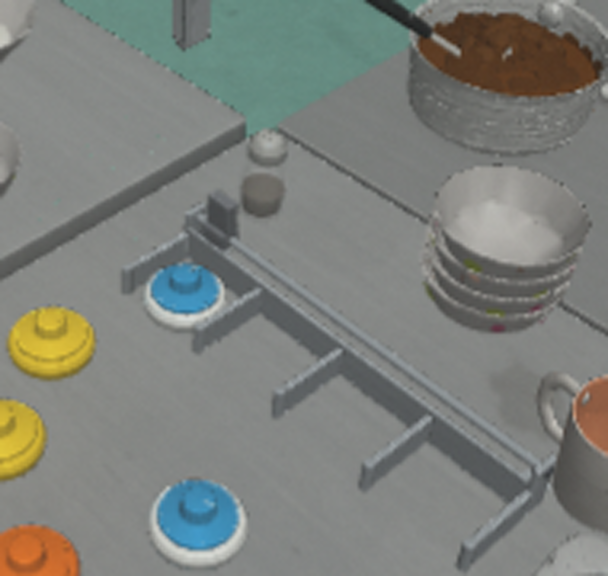

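{"method": "arm_command", "body": {
  "series": "0 0 0 0 0.045 0 0; 0 0 0 0 0.045 0 0; 0 0 0 0 0.04 0 0; 0 0 0 0 0.01 0 0; 0 0 0 0 0 0 0"
}}

```text
time: 3.45
tool_pos: [0.6694, 0.0484, 0.069]
ee_rot: [-1.581, -0.013, 1.567]
wrist_force: [0.3, 0.4, 1.1]
width: 0.0005
```

Run:
```python
from h import *
o=robot.get_obs();print(o['ee_rot'],o['tool_pos'],proj('scene',[o['tool_pos']]))
s=robot.snapshot('scene');cv2.imwrite('pics/s2.png',cv2.resize(s[130:250,225:325],None,fx=5,fy=5,interpolation=2))
```

```text
[-1.58129931 -0.01269504  1.56677206] [0.66937161 0.04837388 0.06897092] [[263.06391745 164.00570013]]
```

View pics/s2.png

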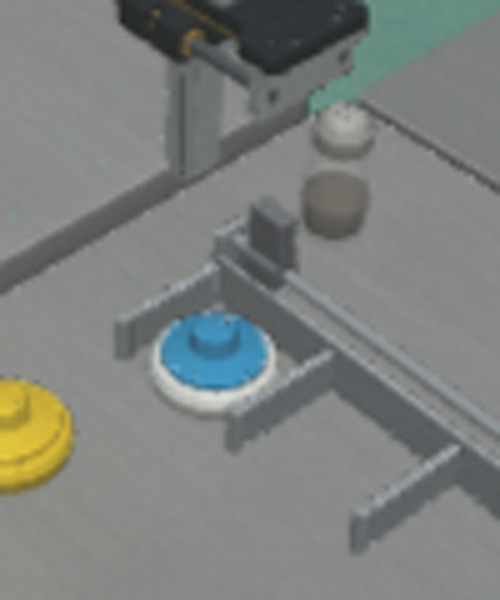

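```bash
cat >> h.py <<'E'
from scipy.spatial.transform import Rotation as Ro
import sys
def delta(pos,yaw):
    o=robot.get_obs();R=Ro.from_euler('xyz',o['ee_rot']);D=Ro.from_euler('xyz',[-np.pi/2,0,yaw])
    print('turn',np.round((R.inv()*D).as_rotvec(),4),'shift',np.round(R.inv().apply(np.array(pos)-o['tool_pos']),4),'F',np.round(o['wrist_force'],1))
E
python3 -c "
from h import *
delta([.673,.030,.062],1.544)"
```

```text
turn [0.0111 0.0228 0.013 ] shift [-0.0186  0.0075 -0.0033] F [-0.4 -0.7 -0.7]
```

{"method": "arm_command", "body": {
  "series": "0.011 0.023 0.013 0 0.007 -0.003 0; 0 0 0 -0.01 0 0 0; 0 0 0 -0.009 0 0 0; 0 0 0 0 0 0 0"
}}

```text
time: 3.9
tool_pos: [0.6766, 0.0299, 0.0742]
ee_rot: [-1.587, 0.0, 1.547]
wrist_force: [0.5, -0.4, -0.6]
width: 0.0003
```

```bash
python3 -c "
from h import *
print(robot.get_obs()['tool_pos'])
delta([.673,.030,.062],1.544)"
```

```text
[0.67664384 0.02991966 0.07417352]
turn [ 0.0161  0.0027 -0.0003] shift [-0.      0.0121  0.0038] F [ 0.5 -0.4 -0.6]
```

{"method": "arm_command", "body": {
  "series": "0.016 0 0 0 0.01 0.003 0; 0 0 0 0 0 0 0; 0 0 0 0 0 0 0"
}}

```text
time: 4.2
tool_pos: [0.6748, 0.0287, 0.0665]
ee_rot: [-1.574, -0.0, 1.545]
wrist_force: [1.2, 0.1, 0.4]
width: 0.0005
```

```bash
python3 -c "
from h import *
print(robot.get_obs()['tool_pos'])
delta([.673,.030,.062],1.544)"
```

```text
[0.67478926 0.02871592 0.06648407]
turn [0.0036 0.001  0.0001] shift [0.0012 0.0045 0.0018] F [1.2 0.1 0.4]
```

{"method": "arm_command", "body": {
  "series": "0 0 0 -0.01 0.004 0.001 0; 0 0 0 -0.015 0 0 0; 0 0 0 -0.015 0 0 0; 0 0 0 -0.015 0 0 0; 0 0 0 -0.015 0 0 0; 0 0 0 0 0 0 0"
}}

```text
time: 4.8
tool_pos: [0.6715, -0.0468, 0.0614]
ee_rot: [-1.574, -0.002, 1.545]
wrist_force: [-0.2, 0.0, 0.6]
width: 0.0004
```

```bash
python3 -c "
from h import *
print(robot.get_obs()['tool_pos'])
delta([.668,-.185,.062],1.544)
s=robot.snapshot('scene');cv2.imwrite('pics/s3.png',cv2.resize(s[130:250,225:345],None,fx=5,fy=5,interpolation=2))
"
```

```text
[ 0.6714984  -0.04682783  0.06136296]
turn [0.0028 0.0011 0.002 ] shift [-1.382e-01 -9.000e-04 -1.000e-04] F [-0.2  0.   0.6]
```

View pics/s3.png

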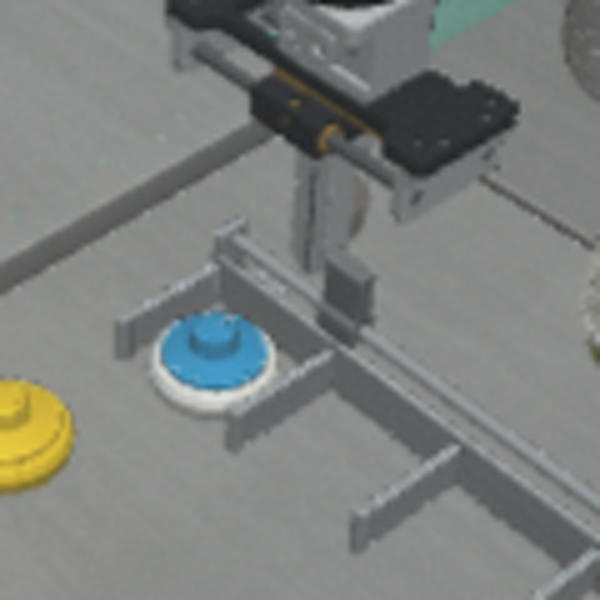

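```bash
python3 -c "
from h import *
# bowl stack: base near point in scene px ; rim extents in top
print(unproj('scene',[[560/4+225,272/4+145]],0.0))
for z in(.08,.1,.12): print(z,unproj('top',[[262/3.3+210,70/3.3+90],[411/3.3+210,70/3.3+90],[335/3.3+210,142/3.3+90]],z).round(3).tolist(), unproj('scene',[[480/4+225,105/4+145],[680/4+225,140/4+145]],z).round(3).tolist())
"
```

```text
[[ 0.78968885 -0.22133934  0.        ]]
0.08 [[0.8, -0.149, 0.08], [0.799, -0.268, 0.08], [0.739, -0.205, 0.08]] [[0.802, -0.129, 0.08], [0.87, -0.237, 0.08]]
0.1 [[0.792, -0.146, 0.1], [0.791, -0.263, 0.1], [0.733, -0.202, 0.1]] [[0.78, -0.142, 0.1], [0.847, -0.247, 0.1]]
0.12 [[0.784, -0.144, 0.12], [0.784, -0.259, 0.12], [0.726, -0.199, 0.12]] [[0.758, -0.155, 0.12], [0.823, -0.257, 0.12]]
```

{"method": "arm_command", "body": {
  "series": "0 0 0 -0.017 0 0 0; 0 0 0 -0.017 0 0 0; 0 0 0 -0.017 0 0 0; 0 0 0 -0.017 0 0 0; 0 0 0 -0.017 0 0 0; 0 0 0 -0.017 0 0 0; 0 0 0 -0.01 0 0 0; 0 0 0 0 0 0 0; 0 0 0 0 0 0 0"
}}

```text
time: 5.75
tool_pos: [0.6687, -0.1685, 0.0613]
ee_rot: [-1.575, -0.003, 1.545]
wrist_force: [1.0, 0.9, 0.1]
width: 0.0003
```

```bash
python3 -c "
from h import *
print(robot.get_obs()['tool_pos'])
delta([.668,-.185,.062],1.544)
s=robot.snapshot('scene');cv2.imwrite('pics/s4.png',cv2.resize(s[170:290,285:405],None,fx=5,fy=5,interpolation=2))
s=robot.snapshot('top');cv2.imwrite('pics/t4.png',cv2.resize(s[130:210,220:380],None,fx=5,fy=5,interpolation=2))
"
```

```text
[ 0.66865598 -0.16849969  0.06132475]
turn [0.0039 0.0006 0.0034] shift [-0.0165 -0.0007  0.0002] F [1.  0.9 0.1]
```

View pics/s4.png

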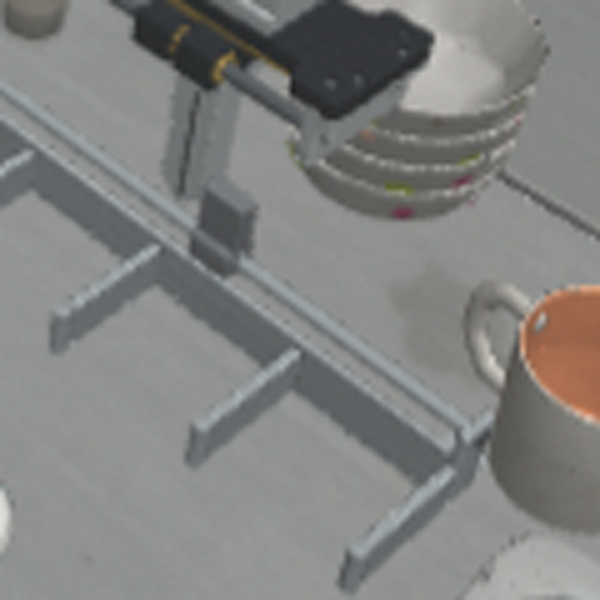

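View pics/t4.png

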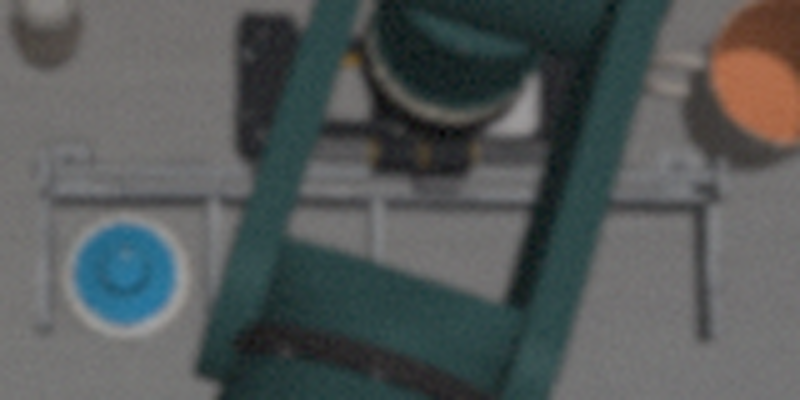

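```bash
cat > ov.py <<'E'
from h import *
from fit import w
p=np.array([.620,-.1645,-.0265])
def ov(src,dst,n,off,k,ms):
    im=cv2.imread(src)
    for m,col in ms:
        y=.16-m
        for x in(.042,.054):
            q=np.array([[x,y+.013,.081],[x,y-.013,.081],[x,y-.013,.052],[x,y+.013,.052]])
            uv=((proj(n,w(p,q))-off+.5)*k-.5).round().astype(int);cv2.polylines(im,[uv],True,col,1)
    for yy in(.18,.09,0,-.09,-.18):
        uv=((proj(n,w(p,[[-.0395,yy,.03],[.037,yy,.028]]))-off+.5)*k-.5).round().astype(int);cv2.polylines(im,[uv],False,(0,0,255),1)
    cv2.imwrite(dst,im)
E
python3 -c "
from ov import *
ov('pics/s4.png','pics/s4o.png','scene',(285,170),5,[(.16-(-.1685-.0255+.1645+.0013),(0,255,255))])"
```

```text
(no output)
```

View pics/s4o.png

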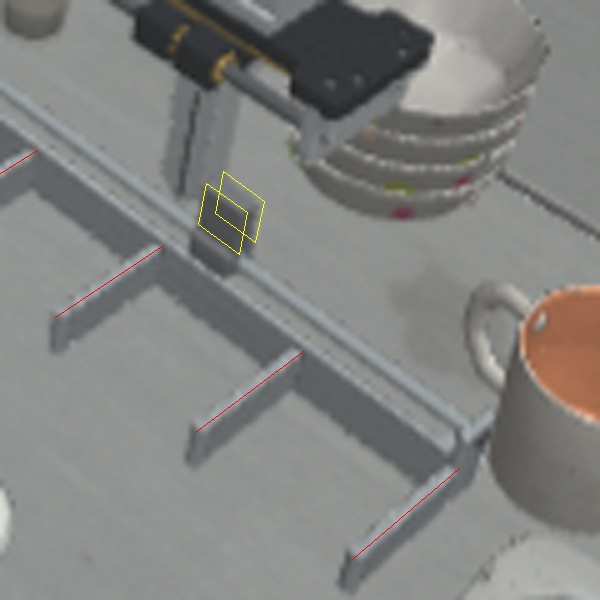

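{"method": "arm_command", "body": {
  "series": "0 0 0 -0.009 0 0 0; 0 0 0 -0.006 0 0 0; 0 0 0 0 0 0 0; 0 0 0 0 0 0 0"
}}

```text
time: 6.25
tool_pos: [0.668, -0.1826, 0.0611]
ee_rot: [-1.573, -0.003, 1.548]
wrist_force: [0.5, 1.6, 1.0]
width: 0.0006
```

```bash
python3 -c "
from ov import *
print(robot.get_obs()['tool_pos'])
delta([.668,-.185,.062],1.544)
s=robot.snapshot('scene');cv2.imwrite('pics/s5.png',cv2.resize(s[170:290,285:405],None,fx=5,fy=5,interpolation=2))
ov('pics/s5.png','pics/s5o.png','scene',(285,170),5,[(.205,(0,255,255))])
"
```

```text
[ 0.66798503 -0.18258236  0.06111066]
turn [0.0024 0.004  0.0028] shift [-0.0024 -0.0009 -0.0001] F [0.5 1.6 1. ]
```

View pics/s5o.png

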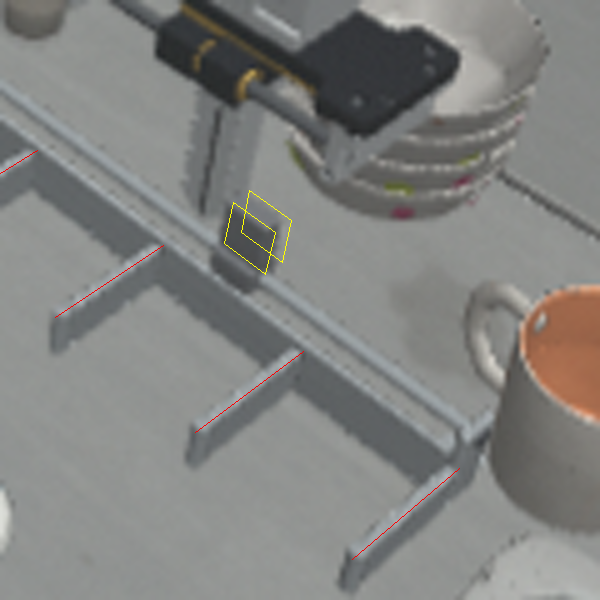

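{"method": "arm_command", "body": {
  "series": "0 0 0 -0.003 0 0 0; 0 0 0 0 0 0 0; 0 0 0 0 0 0 0"
}}

```text
time: 6.6
tool_pos: [0.6678, -0.1856, 0.061]
ee_rot: [-1.573, -0.003, 1.549]
wrist_force: [0.5, 0.8, 1.5]
width: 0.0001
```

{"method": "arm_command", "body": {
  "series": "0 0 0 0.01 0 0 0; 0 0 0 0.01 -0.01 0 0; 0 0 0 0 -0.04 0 0; 0 0 0 0 -0.04 0 0; 0 0 0 0 -0.04 0 0; 0 0 0 0 0 0.045 0.036; 0 0 0 0 0 0.045 0.036; 0 0 0 0 0 0.045 0.036; 0 0 0 0 0 0.045 0.036; 0 0 0 0 0 0.045 0.036; 0 0 0 0 0 0.03 0.036"
}}

```text
time: 7.7
tool_pos: [0.4109, -0.1528, 0.2006]
ee_rot: [-1.581, 0.002, 1.558]
wrist_force: [0.0, -0.5, 1.0]
width: 0.0362
```

```bash
python3 -c "
from ov import *
print(robot.get_obs()['tool_pos'],robot.get_obs()['width'])
delta([.415,-.199,.1],1.544)
s=robot.snapshot('scene');cv2.imwrite('pics/s6.png',cv2.resize(s[170:290,285:405],None,fx=5,fy=5,interpolation=2))
ov('pics/s6.png','pics/s6o.png','scene',(285,170),5,[(.205,(0,255,255))])
s=robot.snapshot('top');cv2.imwrite('pics/t6.png',cv2.resize(s[130:260,230:380],None,fx=4.5,fy=4.5,interpolation=2))
ov('pics/t6.png','pics/t6o.png','top',(230,130),4.5,[(.205,(0,255,255))])
"
```

```text
[ 0.41092436 -0.15278211  0.20063972] 0.036177413409421794
turn [ 0.0099  0.0143 -0.0019] shift [-0.046   0.1008 -0.0037] F [ 0.  -0.5  1. ]
```

View pics/s6o.png

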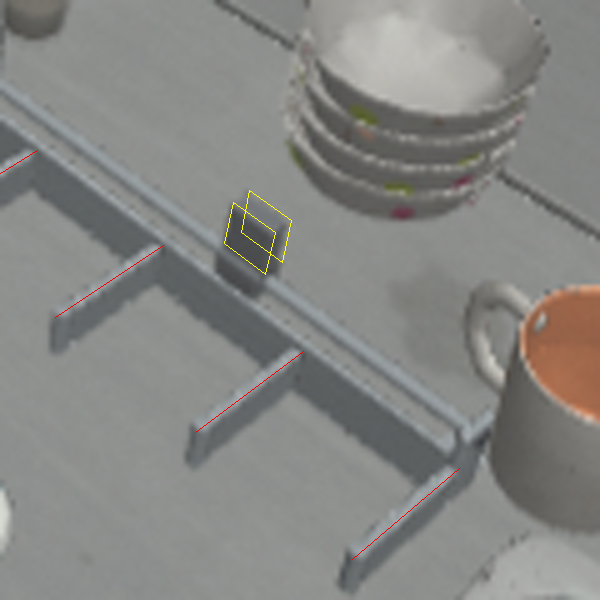

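View pics/t6o.png

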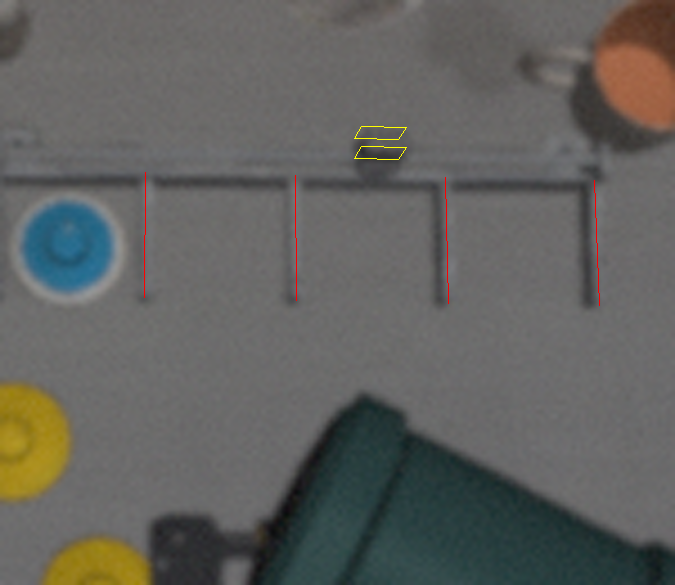

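{"method": "arm_command", "body": {
  "series": "0.01 0.014 0 -0.015 0 0 0.036; 0 0 0 -0.015 0.01 -0.003 0.036; 0 0 0 -0.013 0.02 0 0.036; 0 0 0 0 0.02 0 0.036; 0 0 0 0 0.02 0 0.036; 0 0 0 0 0.02 0 0.036; 0 0 0 0 0 0 0.036"
}}

```text
time: 8.5
tool_pos: [0.4196, -0.205, 0.1065]
ee_rot: [-1.573, 0.005, 1.543]
wrist_force: [-0.4, -0.2, -0.1]
width: 0.0363
```

```bash
python3 -c "
from ov import *
print(robot.get_obs()['tool_pos'],robot.get_obs()['width'])
delta([.413,-.199,.05],1.544)
s=robot.snapshot('scene');cv2.imwrite('pics/s7.png',cv2.resize(s[180:310,180:310],None,fx=4.5,fy=4.5,interpolation=2))
"
```

```text
[ 0.41955661 -0.20502226  0.10651682] 0.03627788697202614
turn [ 0.0024 -0.0014 -0.005 ] shift [0.0061 0.0565 0.0069] F [-0.4 -0.2 -0.1]
```

View pics/s7.png

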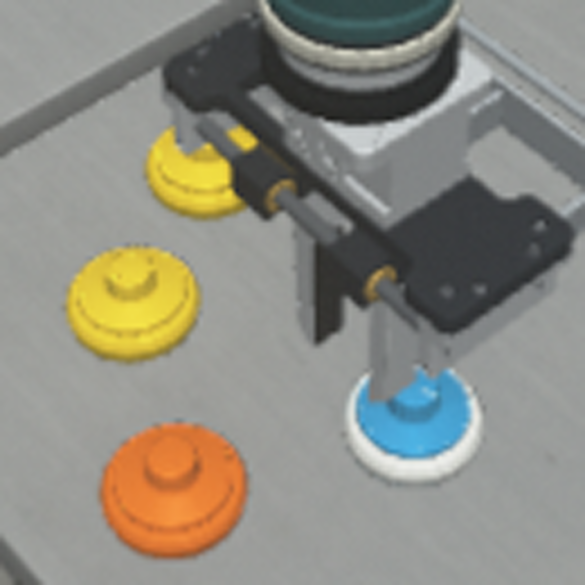

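{"method": "arm_command", "body": {
  "series": "0 0 -0.005 0.006 0.01 0.007 0.036; 0 0 0 0 0.015 0 0.036; 0 0 0 0 0.015 0 0.036; 0 0 0 0 0.015 0 0.036; 0 0 0 0 0 0 0.036; 0 0 0 0 0 0 0.036"
}}

```text
time: 9.15
tool_pos: [0.4213, -0.2056, 0.0575]
ee_rot: [-1.584, 0.007, 1.543]
wrist_force: [0.5, 0.0, 1.0]
width: 0.036
```

```bash
python3 -c "
from ov import *
print(robot.get_obs()['tool_pos'],robot.get_obs()['width'])
delta([.412,-.199,.008],1.544)
"
```

```text
[ 0.42129795 -0.2055948   0.05752382] 0.03598039549548455
turn [ 0.0136 -0.0012 -0.0073] shift [0.0067 0.0493 0.0102] F [0.5 0.  1. ]
```

{"method": "arm_command", "body": {
  "series": "0.013 0 -0.007 0.007 0 0.01 0.036; 0 0 0 0 0.01 0 0.036; 0 0 0 0 0 0 0.036; 0 0 0 0 0 0 0.036"
}}

```text
time: 9.55
tool_pos: [0.4129, -0.1992, 0.05]
ee_rot: [-1.575, 0.003, 1.543]
wrist_force: [-0.3, -0.1, -0.4]
width: 0.0362
```

```bash
python3 -c "
from ov import *
print(robot.get_obs()['tool_pos'],robot.get_obs()['width'])
delta([.412,-.199,.008],1.544)
"
```

```text
[ 0.41289712 -0.19921581  0.04995981] 0.03618885715238323
turn [ 0.0044 -0.0011 -0.0027] shift [0.0003 0.042  0.0011] F [-0.3 -0.1 -0.4]
```

{"method": "arm_command", "body": {
  "series": "0.004 0 -0.003 0 0.01 0.001 0.036; 0 0 0 0 0.01 0.001 0.036; 0 0 0 0 0.01 0.001 0.036; 0 0 0 0 0.007 0 0.036; 0 0 0 0 0 0 0.036; 0 0 0 0 0 0 0.036"
}}

```text
time: 10.15
tool_pos: [0.4089, -0.1987, 0.0087]
ee_rot: [-1.569, -0.002, 1.543]
wrist_force: [0.2, 0.1, -0.1]
width: 0.0358
```

```bash
python3 -c "
from ov import *
print(robot.get_obs()['tool_pos'],robot.get_obs()['width'])
delta([.412,-.199,.008],1.544)
s=robot.snapshot('scene');cv2.imwrite('pics/s8.png',cv2.resize(s[200:320,200:320],None,fx=5,fy=5,interpolation=2))
"
```

```text
[ 0.40889183 -0.19868673  0.00870424] 0.035810298646617715
turn [-0.0017 -0.0011  0.0016] shift [-0.0002  0.0007 -0.0031] F [ 0.2  0.1 -0.1]
```

View pics/s8.png

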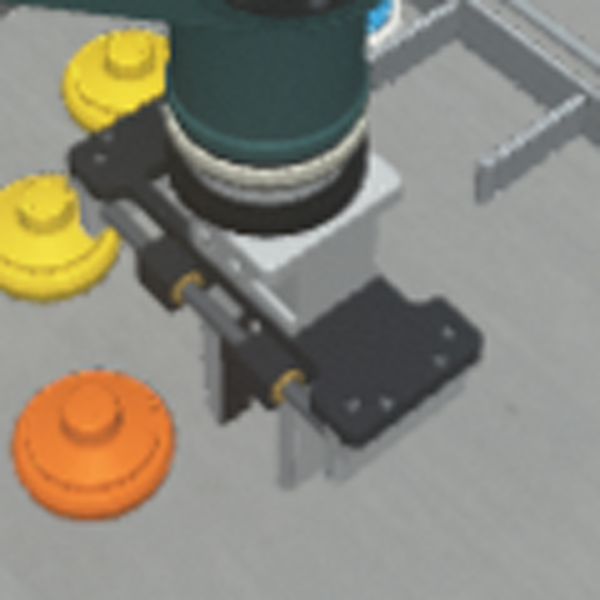

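{"method": "arm_command", "body": {
  "series": "0 0 0 -0.0009 0.001 -0.01 0.036; 0 0 0 -0.0009 0 -0.01 0.036; 0 0 0 -0.0009 0 -0.01 0.036; 0 0 0 -0.0009 0 -0.01 0.036; 0 0 0 -0.0009 0 -0.01 0.036; 0 0 0 0 0 0 0.036"
}}

```text
time: 10.8
tool_pos: [0.4651, -0.2058, 0.0089]
ee_rot: [-1.572, -0.0, 1.543]
wrist_force: [0.3, -0.8, 0.4]
width: 0.0357
```

```bash
python3 -c "
from ov import *
print(robot.get_obs()['tool_pos'],robot.get_obs()['width'])
delta([.49,-.2065,.008],1.544)
s=robot.snapshot('scene');cv2.imwrite('pics/s9.png',cv2.resize(s[190:310,220:340],None,fx=5,fy=5,interpolation=2))
s=robot.snapshot('top');cv2.imwrite('pics/t9.png',cv2.resize(s[150:260,250:380],None,fx=5,fy=5,interpolation=2))
"
```

```text
[ 0.46505039 -0.20577489  0.0088819 ] 0.03566792502265926
turn [ 0.0013 -0.0007  0.    ] shift [-0.      0.0009 -0.025 ] F [ 0.3 -0.8  0.4]
```

View pics/s9.png

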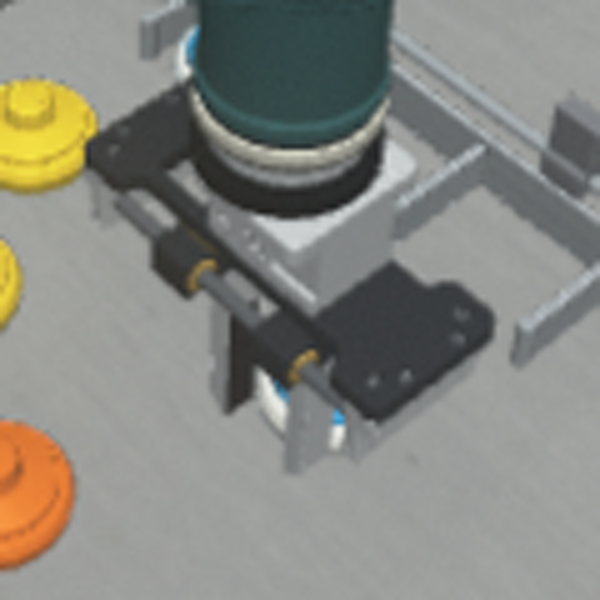

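View pics/t9.png

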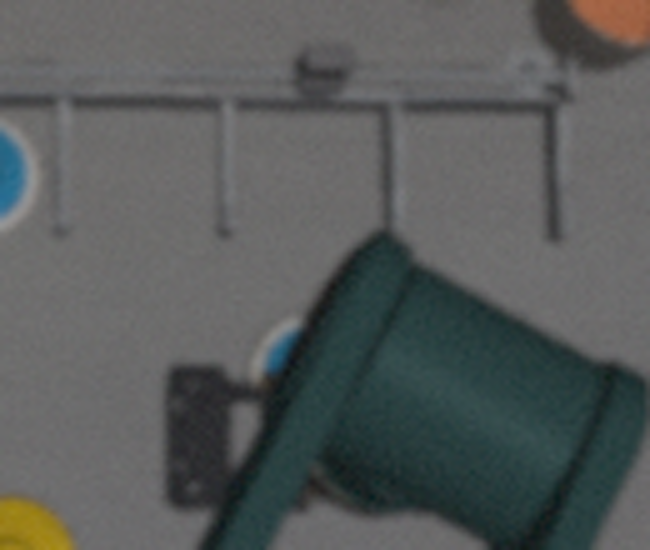

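{"method": "arm_command", "body": {
  "series": "0 0 0 0 0 -0.01 0.036; 0 0 0 0 0 -0.01 0.036; 0 0 0 0 0 -0.01 0.036; 0 0 0 0 0 -0.005 0.036; 0 0 0 0 0 0 0.036"
}}

```text
time: 11.4
tool_pos: [0.5009, -0.2063, 0.0084]
ee_rot: [-1.57, -0.001, 1.543]
wrist_force: [0.5, 0.6, 0.4]
width: 0.0358
```

```bash
python3 -c "
from ov import *
print(robot.get_obs()['tool_pos'],robot.get_obs()['width'])
x=robot.get_obs()['tool_pos'][0]+.03
delta([x,-.2095+.0265*(.6188-x),.008],1.544)
s=robot.snapshot('scene');cv2.imwrite('pics/s10.png',cv2.resize(s[190:310,250:370],None,fx=5,fy=5,interpolation=2))
s=robot.snapshot('top');cv2.imwrite('pics/t10.png',cv2.resize(s[150:260,250:380],None,fx=5,fy=5,interpolation=2))
"
```

```text
[ 0.50086635 -0.20633458  0.00839484] 0.0357896582805676
turn [-0.0011 -0.0014  0.0007] shift [ 0.      0.0004 -0.03  ] F [0.5 0.6 0.4]
```

View pics/s10.png

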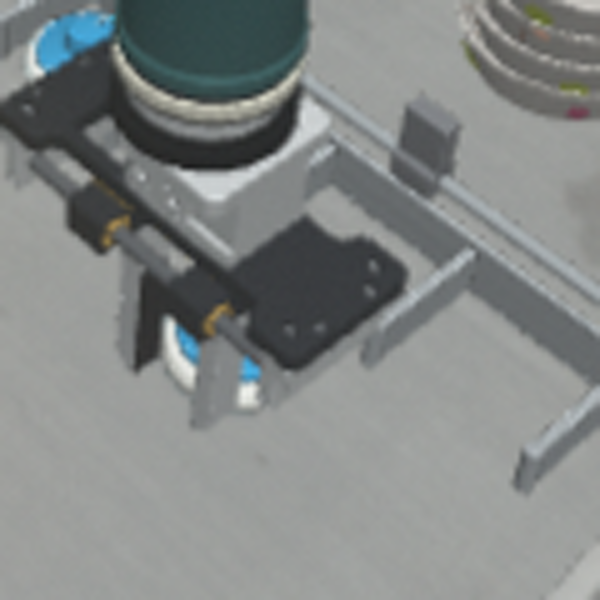

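View pics/t10.png

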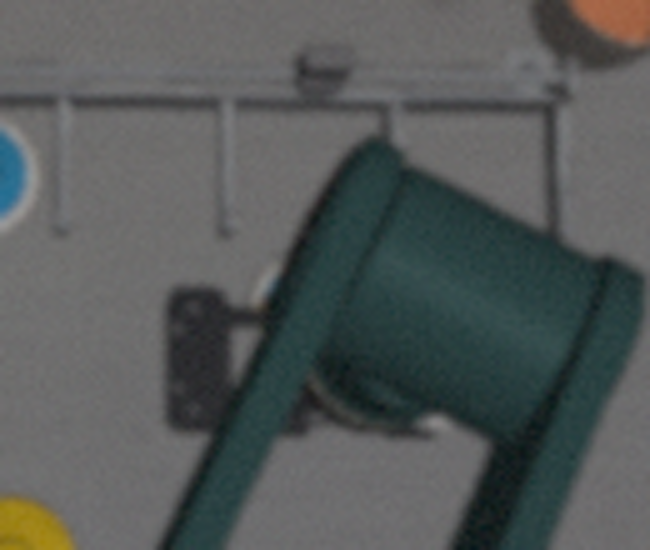

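{"method": "arm_command", "body": {
  "series": "0 0 0 0 0 -0.008 0.036; 0 0 0 0 0 -0.008 0.036; 0 0 0 0 0 -0.008 0.036; 0 0 0 0 0 -0.008 0.036; 0 0 0 0 0 0 0.036"
}}

```text
time: 12.0
tool_pos: [0.5346, -0.2073, 0.0084]
ee_rot: [-1.569, -0.001, 1.542]
wrist_force: [0.2, -0.1, -0.4]
width: 0.0362
```

```bash
python3 -c "
from ov import *
print(robot.get_obs()['tool_pos'],robot.get_obs()['width'])
x=robot.get_obs()['tool_pos'][0]+.03
delta([x,-.2095+.0265*(.6188-x),.008],1.544)
s=robot.snapshot('scene');cv2.imwrite('pics/s11.png',cv2.resize(s[190:310,250:370],None,fx=5,fy=5,interpolation=2))
s=robot.snapshot('top');cv2.imwrite('pics/t11.png',cv2.resize(s[150:260,250:380],None,fx=5,fy=5,interpolation=2))
"
```

```text
[ 0.53456779 -0.20731423  0.00835773] 0.03623496714744524
turn [-0.0014 -0.0022  0.0008] shift [ 0.0001  0.0003 -0.03  ] F [ 0.2 -0.1 -0.4]
```

View pics/s11.png

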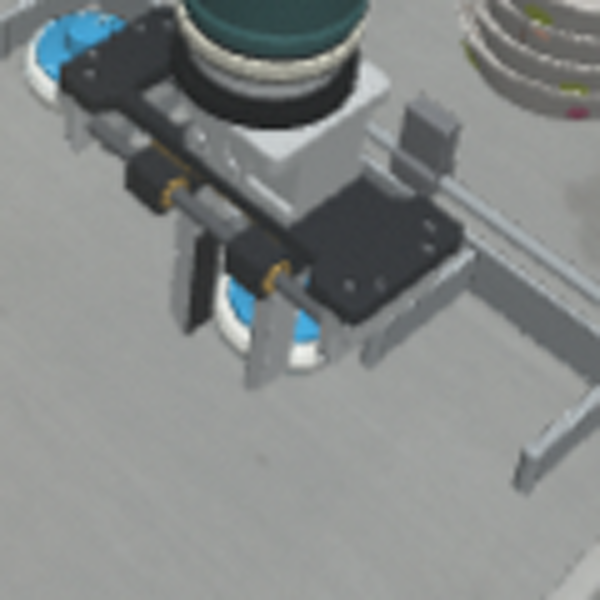

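{"method": "arm_command", "body": {
  "series": "0 0 0 0 0 -0.008 0.036; 0 0 0 0 0 -0.008 0.036; 0 0 0 0 0 -0.008 0.036; 0 0 0 0 0 -0.008 0.036; 0 0 0 0 0 0 0.036"
}}

```text
time: 12.6
tool_pos: [0.5679, -0.2082, 0.0081]
ee_rot: [-1.568, -0.001, 1.541]
wrist_force: [0.0, -1.0, 0.1]
width: 0.0358
```

```bash
python3 -c "
from ov import *
print(robot.get_obs()['tool_pos'],robot.get_obs()['width'])
x=robot.get_obs()['tool_pos'][0]+.01
delta([x,-.2095+.0265*(.6188-x),.008],1.544)
"
```

```text
[ 0.56785428 -0.20819315  0.0080753 ] 0.035772052149691085
turn [-0.0028 -0.0028  0.0011] shift [ 0.0001  0.     -0.01  ] F [ 0.  -1.   0.1]
```

Expected contact with the stop is around x ≈ 0.58, so now small steps.

{"method": "arm_command", "body": {
  "series": "0 0 0 0 0 -0.004 0.036; 0 0 0 0 0 -0.004 0.036; 0 0 0 0 0 0 0.036"
}}

```text
time: 12.9
tool_pos: [0.5765, -0.2084, 0.0079]
ee_rot: [-1.567, -0.001, 1.541]
wrist_force: [0.1, -0.2, -0.0]
width: 0.0359
```

{"method": "arm_command", "body": {
  "series": "0 0 0 0 0 -0.003 0.036; 0 0 0 0 0 0 0.036"
}}

```text
time: 13.1
tool_pos: [0.5788, -0.2084, 0.0077]
ee_rot: [-1.565, -0.001, 1.541]
wrist_force: [-0.5, 0.1, 0.9]
width: 0.036
```

{"method": "arm_command", "body": {
  "series": "0 0 0 0 0 -0.003 0.036; 0 0 0 0 0 0 0.036"
}}

```text
time: 13.3
tool_pos: [0.5788, -0.2085, 0.0076]
ee_rot: [-1.558, -0.002, 1.541]
wrist_force: [-0.6, 0.1, 0.4]
width: 0.0361
```

{"method": "arm_command", "body": {
  "series": "0 0 0 0 0 -0.004 0.036; 0 0 0 0 0 -0.002 0.036"
}}

```text
time: 13.5
tool_pos: [0.5792, -0.2084, 0.0074]
ee_rot: [-1.545, -0.003, 1.541]
wrist_force: [-6.3, -0.3, 4.8]
width: 0.0362
```

```bash
python3 -c "
from ov import *
x=.58
delta([x,-.2095+.0265*(.6188-x),.008],1.544)
s=robot.snapshot('scene');cv2.imwrite('pics/s12.png',cv2.resize(s[170:290,270:390],None,fx=5,fy=5,interpolation=2))
"
```

```text
turn [-0.0261 -0.0031  0.0027] shift [-0.     -0.0006 -0.0008] F [-6.3 -0.3  4.8]
```

View pics/s12.png

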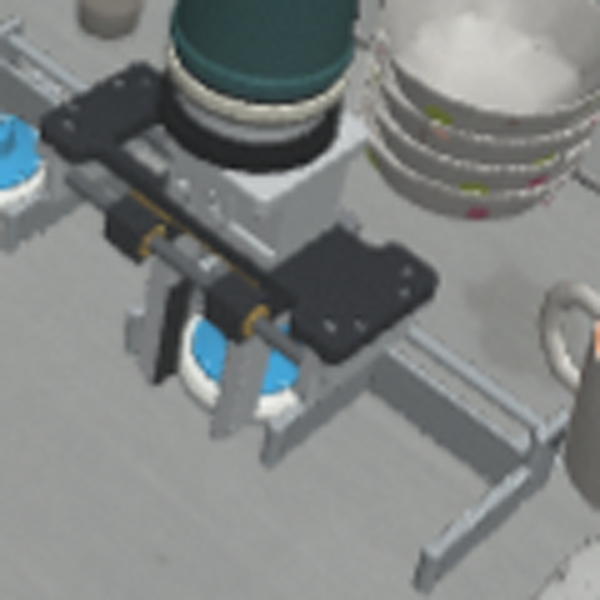

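{"method": "arm_command", "body": {
  "series": "0 0 0 0 0 0.008 0.036; -0.02 0 0 0 -0.002 0.01 0.036; 0 0 0 0 0 0.015 0.036; 0 0 0 0 0 0.015 0.036; 0 0 0 0 0 0.015 0.036; 0 0 0 0 -0.02 0 0.036; 0 0 0 0 -0.03 0 0.036; 0 0 0 0 -0.04 0 0.036; 0 0 0 0 -0.04 0.03 0.036; 0 0 0 0 0 0.045 0.036; 0 0 0 0 0 0.045 0.036"
}}

```text
time: 14.65
tool_pos: [0.3987, -0.2036, 0.1431]
ee_rot: [-1.587, 0.001, 1.544]
wrist_force: [-0.5, 0.2, 0.3]
width: 0.0358
```

{"method": "arm_command", "body": {
  "series": "0 0 0 0.04 0 0 0.036; 0 0 0 0.045 0 0 0.036; 0 0 0 0.045 0 0 0.036; 0 0 0 0.045 0 0 0.036; 0 0 0 0.045 0 0 0.036; 0 0 0 0.045 0 0 0.036; 0 0 0 0 0 0 0.036"
}}

```text
time: 15.35
tool_pos: [0.4078, 0.0666, 0.1459]
ee_rot: [-1.613, 0.001, 1.529]
wrist_force: [-0.1, 0.0, -1.3]
width: 0.0358
```

```bash
python3 -c "
from ov import *
s=robot.snapshot('scene');cv2.imwrite('pics/s13f.png',s);cv2.imwrite('pics/s13.png',cv2.resize(s[165:285,250:400],None,fx=5,fy=5,interpolation=2))
t=robot.snapshot('top');cv2.imwrite('pics/t13f.png',t);cv2.imwrite('pics/t13.png',cv2.resize(t[130:240,220:380],None,fx=5,fy=5,interpolation=2))
ov('pics/s13.png','pics/s13o.png','scene',(250,165),5,[(.205,(0,255,255))])
ov('pics/t13.png','pics/t13o.png','top',(220,130),5,[(.205,(0,255,255))])
for n,im in(('top',t),('scene',s)):
        h=cv2.cvtColor(im,cv2.COLOR_BGR2HSV)
        m=cv2.inRange(h,(95,120,60),(115,255,255));k,l,st,ce=cv2.connectedComponentsWithStats(m)
        for i in range(1,k):
            if st[i,4]>80:
                q=unproj(n,[ce[i]],.022);d=q[0,:2]-p[:2];c,sn=np.cos(p[2]),np.sin(p[2]);print(n,ce[i],q,'rack',c*d[0]+sn*d[1],-sn*d[0]+c*d[1])
for t in('rice_bowl','mug','salt_shaker'): print(t,spot('top',t),spot('scene',t))
"
```

```text
top [431.39316239  21.98717949] [[ 1.09241538 -0.5758713   0.022     ]] rack 0.48314957237960154 -0.3987093231307597
top [244.67741935 184.31541219] [[ 0.61571995 -0.028574    0.022     ]] rack -0.007880161747538583 0.1357648655097163
top [312.18661972 183.31690141] [[ 0.61679205 -0.21089834  0.022     ]] rack -0.0019774148193148536 -0.0464670467444417
scene [267.34710744 199.90495868] [[ 0.61457859 -0.02843566  0.022     ]] rack -0.009024785408959898 0.1358729190694039
scene [319.64220183 239.21712538] [[ 0.61491403 -0.21094362  0.022     ]] rack -0.0038535703312139557 -0.04656207376216263
rice_bowl [(0.83, array([0.5595, 0.2215, 0.0175]))] [(0.61, array([0.5829, 0.2123, 0.0298]))]
mug [(0.45, array([ 0.6591, -0.212 ,  0.0751]))] [(0.94, array([ 0.718 , -0.3685,  0.0518]))]
salt_shaker [(0.67, array([0.7418, 0.0096, 0.0708]))] [(0.75, array([0.7457, 0.0087, 0.0495]))]
```

View pics/s13o.png

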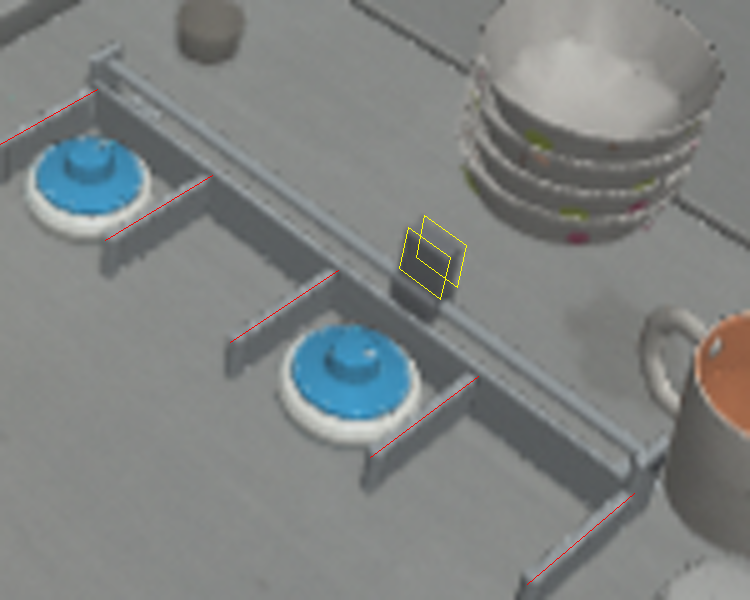

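View pics/t13o.png

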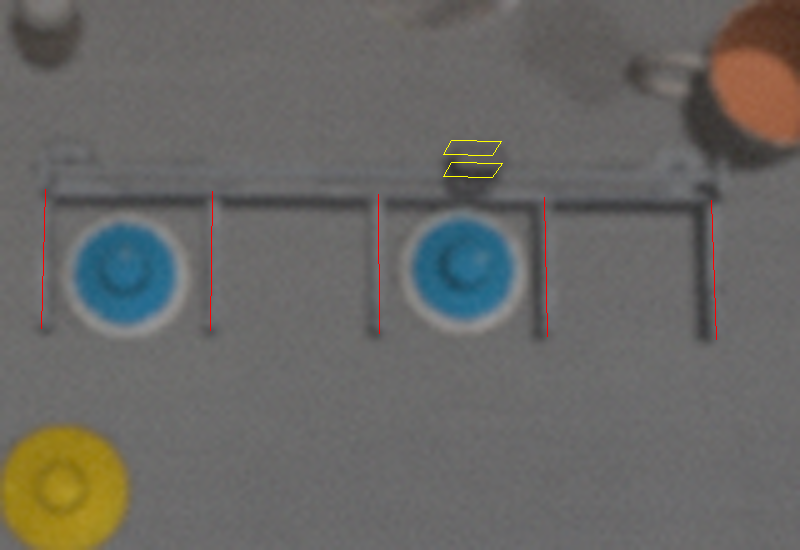

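```bash
python3 -c "
from ov import *
t=cv2.imread('pics/t13f.png').astype(int)
print('rows162-200 at cols 310-313 (B,G,R) avg')
for r in range(162,202): print(r,t[r,309:314].mean(0).round(),t[r,242:247].mean(0).round())
for x in(0,-.003,-.005):
  print(x,[proj('top',w(p,[[x+dx,-.045,z]]))[0].round(2).tolist() for dx,z in((.036,.016),(.036,.008),(.036,0),(.028,.03),(-.028,.02),(-.036,.016),(-.036,0))])
print('stop',proj('top',w(p,[[.037,-.045,.034],[.037,-.045,0],[.04,-.045,.034]])))
"
```

```text
rows162-200 at cols 310-313 (B,G,R) avg
162 [76. 74. 76.] [103. 103. 103.]
163 [67. 65. 66.] [106. 105. 105.]
164 [58. 56. 56.] [103. 103. 103.]
165 [64. 62. 63.] [97. 97. 99.]
166 [71. 70. 71.] [98. 99. 99.]
167 [74. 72. 73.] [100.  99.  99.]
168 [73. 71. 71.] [100.  97.  96.]
169 [75. 73. 72.] [79. 76. 75.]
170 [72. 72. 71.] [68. 67. 68.]
171 [88. 87. 85.] [82. 83. 84.]
172 [117. 114. 107.] [107. 109. 111.]
173 [128. 118. 100.] [124. 123. 123.]
174 [130. 107.  71.] [128. 118. 106.]
175 [127.  99.  42.] [126. 105.  68.]
176 [126.  98.  39.] [128. 100.  44.]
177 [121.  95.  36.] [126.  98.  36.]
178 [119.  93.  38.] [125.  97.  40.]
179 [119.  92.  36.] [123.  98.  46.]
180 [122.  94.  37.] [129. 103.  53.]
181 [127.  99.  39.] [132. 105.  51.]
182 [129. 100.  40.] [134. 104.  44.]
183 [132. 101.  41.] [136. 104.  41.]
184 [127.  99.  37.] [140. 107.  41.]
185 [119.  91.  35.] [139. 106.  41.]
186 [110.  84.  34.] [132. 101.  39.]
187 [111.  85.  32.] [118.  90.  35.]
188 [126.  97.  36.] [113.  88.  35.]
189 [137. 106.  41.] [126.  97.  38.]
190 [141. 109.  42.] [138. 106.  42.]
191
[... 199 characters left out ...]
3. 125.] [137. 136. 136.]
197 [107. 109. 111.] [121. 123. 123.]
198 [105. 106. 106.] [107. 108. 109.]
199 [107. 108. 108.] [107. 108. 108.]
200 [106. 106. 106.] [108. 108. 109.]
201 [105. 105. 106.] [107. 108. 108.]
0 [[311.21, 170.08], [310.78, 170.72], [310.36, 171.36], [311.99, 171.82], [311.61, 192.93], [311.42, 196.1], [310.56, 197.03]]
-0.003 [[311.22, 171.15], [310.79, 171.79], [310.37, 172.42], [312.0, 172.91], [311.62, 194.03], [311.43, 197.19], [310.57, 198.11]]
-0.005 [[311.22, 171.86], [310.8, 172.5], [310.38, 173.13], [312.0, 173.63], [311.63, 194.76], [311.43, 197.93], [310.58, 198.84]]
stop [[312.18086402 168.22124777]
 [310.36221411 171.01050044]
 [312.17140981 167.13323559]]
```

```bash
python3 -c "
from h import *
print(robot.get_obs()['time'],robot.close_job())"
```

```text
the job is handed in; nothing more can be done
15.75 None
```

The job is handed in at 15.75 s of the 69 s allowed. The marker stands behind the middle of the third bay, and the loose blue timer is in that bay against the back stop.

**What I did:**
- I pushed the marker along the rail with the shut fingertips, past the first and second bays.
- I then pushed the timer flat across the table with two slightly open fingers until it stopped, backed straight out and lifted clear.

**Last checks:**
- **Marker:** in both pictures it is within about 1–2 mm of the middle of the third bay.
- **Timer home:** the push stalled at x = 0.579 m with 6.3 N, where the stop should be. In the top picture any gap to the stop is under about 1 mm.
- **Timer centre:** colour-blob centres put it 2–4 mm short of home in depth and 1.5 mm to the side. My rack fit is only good to about 3 mm in depth, so I trusted the contact and the rim edge instead.
- **Parked timer and rice bowl:** the parked timer did not shift in either picture. The bowl's top reading agrees with the start to 4 mm; its scene reading differs by about 28 mm. That reading had a low score and the arm never came near the bowl, so I took it as network error.
- **Salt shaker and mug:** their scene readings agree with the start to within about 7 mm and 3 mm. The top-camera network put the mug at the marker with a low score (0.45), which is a false detection; the top picture shows it in place.

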